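Pack up a vee block and lay the collet chuck in it

ROBOT

A 6-joint arm with a two-finger parallel gripper is mounted at the origin on a cart in front of the work surface, level with it; the furniture and walls round the work are solid. World frame = base frame: x ahead of the robot, y to its left, z up, the work surface at z = 0. Lengths are in m, angles in rad, forces in N, time in s.
With the tool pointing down it reaches from about 0.325 to 0.775 m from the base axis. Payload 5.5 kg.
Tool frame: the origin (TCP) lies at the very end of the fingers, on their centre line; the grasp point (between the pads) lies 19 mm behind it; z points along the fingers, y is the line along which they close (so a half turn about z gives the same grasp; the last joint's range is limited). The gripper opens to 88 mm and grips with 3 to 60 N. Pads are 20 mm wide; open, the fingers measure 115 mm over their backs; the gripper's body (75 mm by 178 mm) begins 61 mm behind the grasp point.
Start: joints at [1.242, 0.091, 1.231, -0, 1.82, -0.057], TCP at [0.161, 0.578, 0.223] pointing down, gripper open.
Joint ranges: [-2.87, 2.87], [-0.86, 2.18], [0.17, 2.46], [-1.51, 4.65], [0.06, 2.69], [-2.65, 2.65]. Speed limits (rad/s): [2.57, 2.57, 3.01, 3.14, 3.14, 3.14].

INTERFACE

Orientations are given as a unit quaternion [x, y, z, w].
In Python, from plant import arm, imaging, readout gives the robot as it stands (arm), with the cameras (imaging) and the readings (readout).
- The arm moves only by the tool advance, called after "Emit:" by a JSON object that holds its "name" and its "arguments". Schema: {"type":"object","properties":{"ticks":{"type":"object","properties":{"deltas":{"type":"array","items":{"type":"array","items":{"type":"number"},"minItems":7,"maxItems":7},"minItems":1,"maxItems":12}},"additionalProperties":false,"required":["deltas"]},"squeeze":{"type":"number"},"only":{"type":"string"},"quiet":{"type":"boolean"},"lines":{"type":"string"}},"required":["ticks"],"additionalProperties":false}. ticks is an object whose key "deltas" holds a list of rows, 1 to 12 of them, each of 7 numbers: the finger opening in m, then dx, dy, dz in m, then a rotation vector rx, ry, rz in rad; each row shifts and turns the commanded pose from where the row before left it, along the tool's axes as they then stand; what a row does not reach is not made up. A row lasts 1/10 s, in which the tool goes at most 0.05 m and 0.15 rad, less where a joint would pass 70% of its speed; a pose out of reach is approached as far as the arm can. The fingers move at their own pace and stop on an object; squeeze is the grip in N (left out, the last holds). Time passes only in rows, so rows that do not move let the fingers close. The tool returns the time, the measured TCP pose, the force, the opening and the grip force at its end. only (a regular expression) keeps the lines of the reply that match it, lines (a string "A,B") keeps lines A to B, and quiet returns only ok. Input that does not fit is refused with a message, and nothing moves.
- readout.observe(): the state, without advancing time (a new reading comes with each control period).
- imaging.grab_frame(name): name is "scene" or "side" or "wrist"; returns the picture (420x560x3 uint8, red, green, blue); there is no depth.
- imaging.get_calibration(name): a dict with "camera_matrix" (3x3 intrinsics, pixels), "k1" (the pictures are not rectified: a ray, as slopes to the right and down, at radius r is drawn at 1 + k1 r^2 times it, then the intrinsics apply), "extrinsics" (4x4, takes a point from world to camera coordinates); the wrist camera has in their place "tool_from_camera" (4x4, takes a point from camera to tool coordinates, whose origin is the TCP and whose axes are the flange's). Camera axes: x right, y up, looking along -z (the intrinsics and any distortion apply to the point x, -y, -z); pixel columns grow to the right and rows downward; lengths in m; the calibration is good to about 2 mm. A picture is of the moment at which its call begins: read the wrist's pose just before it. get_calibration takes no time and is no camera call.
- arm.hand_in(): hands the job in; it is judged then, once.
The state is a dict: "time_s": time; "q": joint angles; "qvel": joint speeds; "effort": joint torques, N m; "tcp_pos": TCP position; "tool_rot": TCP orientation; "ft_force": force on the tool from outside, world axes, zero at the start; "torque": the same for the moment, N m; "gripper_width": finger opening in m; "finger_force": force on a finger pad.
Only numpy, scipy, OpenCV 4.12 (cv2) and the standard library are available. Lean on these libraries where they do the work, as an engineer would, in place of code of your own. Each camera call takes 0.05 s, during which the arm holds its last target. There are 200 camera calls.

TASK

Set the collet chuck up for checking on the blue base plate: lay the black packing block on the plate, the brass packing block on that, the vee block on top with its groove up and running the same way as the plate's long side, and finally lay the collet chuck from its cradle in the groove, halfway along it. Set each piece centred and square on the one below, the long sides of both packing blocks along the plate's long side. The red block, the collet nut and the yellow plate are not needed: leave the red block and the nut where they lie.

Things in the scene. Friction and masses are not known exactly. Their poses are not given: they have to be found in the camera images.
- blue_plate: blue-painted steel base plate, fixed to the bench, 90 x 116 x 8 mm high, bare ground steel seat in the middle of its top, small screw heads at the corners; origin at the centre of its underside (bench level), x along its 90 mm side, y along its 116 mm side, z up
- yellow_plate: the same plate painted yellow, fixed, 90 x 116 x 8 mm, not used; origin and axes as on the blue plate
- black_block: loose packing block of dark, blackened steel with small cross holes, 64 x 96 x 18 mm high, about 0.5 to 0.8 kg; origin at the centre of its underside, x along its 64 mm side (grasp across this), y along its 96 mm side, z up
- brass_block: loose brass-yellow packing block with small cross holes, 54 x 74 x 16 mm high, 0.45 kg; origin at the centre of its underside, x along its 54 mm side (grasp across this), y along its 74 mm side, z up
- red_block: loose packing block painted red, 58 x 84 x 20 mm high, to be left where it lies; origin at the centre of its underside, x along its 58 mm side
- vee_block: loose ground steel vee block, lying groove up, 38 x 50 x 40 mm high, 0.68 kg; origin at the centre of its underside, x along the groove, which is 38 mm long (grasp across these two plain end faces), y across the groove (50 mm), z up. The 90 degree groove is 36 mm wide at the top; with the chuck lying in it the chuck's axis is 55 mm above the underside
- chuck_mid (a point): middle of the collet chuck, a loose bright steel cylinder 47 mm in diameter, 107 mm long, 0.6 to 0.9 kg, in the grey cradle at the start (axis 45.5 mm above the bench); the point is on its axis, halfway along; y runs along the axis; it may be turned about y. Grasp across its diameter at the middle, fingertips at most 8 mm below the axis: lower they meet the cradle walls or vee block
- cradle: dark grey moulded cradle that holds the chuck at the start, fixed to the bench, 58 x 104 mm, floor of the trough 22 mm and side walls 34 mm above the bench, trough along y; origin at the centre of its underside
- collet_nut: loose dark slotted ring nut lying flat, 41 mm across, 19 mm high, to be left where it lies; origin at the centre of its underside

How it is judged:
On the way, in this order (a step that is already met when the one before it is completed fails the run):
1. the black block lies centred and square on the blue plate (horizontal distance between black_block and blue_plate below 0.012 m and z of black_block in the frame of blue_plate between 0.005 and 0.011 m and angle between the y axis of black_block and the y axis of blue_plate, either way round below 0.2 rad and angle between black_block's own z axis and vertical below 0.08 rad), for 0.2 s.
2. the brass block lies centred and square on the black block (all of step 1 and horizontal distance between brass_block and black_block below 0.012 m and z of brass_block in the frame of black_block between 0.015 and 0.021 m and angle between the y axis of brass_block and the y axis of black_block, either way round below 0.2 rad and angle between brass_block's own z axis and vertical below 0.08 rad), for 0.2 s.
3. the vee block stands centred on the brass block, groove up and along the plate (all of step 2 and horizontal distance between vee_block and brass_block below 0.012 m and z of vee_block in the frame of brass_block between 0.013 and 0.019 m and angle between the x axis of vee_block and the y axis of brass_block, either way round below 0.2 rad and angle between vee_block's own z axis and vertical below 0.08 rad), for 0.2 s.
At the end, for the whole second after the job is handed in: On the blue plate, upward: black block, brass block, vee block, each centred within 12 mm and square within 0.2 rad on the one below, level within 0.08 rad, groove along the long sides; chuck seated in the groove (axis 51-59 mm above the vee block's underside), within 15 mm and 0.1 rad; all at rest (all of step 3 and horizontal distance between chuck_mid and vee_block below 0.015 m and z of chuck_mid in the frame of vee_block between 0.051 and 0.059 m and angle between the y axis of chuck_mid and the x axis of vee_block, either way round below 0.1 rad and linear speed of each of black_block, brass_block, vee_block below 0.02 m/s); the robot touches nothing.
It fails at once if the red block was shifted by more than 25 mm (distance of red_block from where it was at the start of the episode above 0.025 m).
It fails at once if the collet nut was shifted by more than 25 mm (distance of collet_nut from where it was at the start of the episode above 0.025 m).
It also fails if it takes over 112 s, if anything falls off the work surface, if the arm or the gripper's body presses on something with over 40 N, if the wrist force passes 120 N, or if a joint passes its speed limit or range.

## Working session

There is one attempt and no reset: what is moved stays moved. The work goes in short steps, Python scripts to look and compute and a tool call to move; the robot and the scene stay as the last step left them, time stands still between calls to the robot, and variables do not carry over. Pictures are saved under pics/ and viewed, at most 14 in all, crops included, and the job is handed in when it is done.

```bash
ls; mkdir -p pics
```

Run:
```python
from plant import arm, imaging, readout
import cv2
for n in("scene","side","wrist"):
    cv2.imwrite(f"pics/{n}0.png",imaging.grab_frame(n)[:,:,::-1]); print(n,imaging.get_calibration(n))
print(readout.observe())
```

```text
pics
plant.py
scene {'camera_matrix': array([[490.27794795,   0.        , 286.67407532],
       [  0.        , 490.27794795, 208.59531913],
       [  0.        ,   0.        ,   1.        ]]), 'k1': -0.11881608236556394, 'extrinsics': array([[ 0.77951458, -0.62590604,  0.02446724, -0.4483454 ],
       [ 0.29479381,  0.40104615,  0.86732842, -0.19586803],
       [-0.55267859, -0.66888236,  0.49713455, -1.03933325],
       [ 0.        ,  0.        ,  0.        ,  1.        ]])}
side {'camera_matrix': array([[412.10658889,   0.        , 285.0049138 ],
       [  0.        , 412.10658889, 209.21912336],
       [  0.        ,   0.        ,   1.        ]]), 'k1': 0.0337915063847778, 'extrinsics': array([[-0.98301868, -0.18317391, -0.0110267 ,  0.49848954],
       [ 0.06454168, -0.4013678 ,  0.91364011, -0.12305777],
       [-0.17178079,  0.89741362,  0.4063744 , -0.89702133],
       [ 0.        ,  0.        ,  0.        ,  1.        ]])}
wrist {'camera_matrix': array([[376.6120774 ,   0.        , 282.32277067],
       [  0.        , 376.6120774 , 207.53779763],
       [  0.        
[... 426 characters left out ...]
ime_s': 0.15, 'q': array([ 1.24228644e+00,  9.16808970e-02,  1.23159893e+00,  7.10165060e-06,
        1.81976504e+00, -5.66992339e-02]), 'qvel': array([-0.00014031, -0.00019117, -0.00574062, -0.00056067, -0.000372  ,
       -0.00153207]), 'effort': array([ 1.30597156e-03, -4.47046101e+01, -4.06907845e+01,  6.98411535e-02,
        2.73611688e-02, -1.12946132e-04]), 'tcp_pos': array([0.1610164 , 0.57777208, 0.22177545]), 'tool_rot': array([ 1.35486444e-01,  9.90778934e-01, -7.12020693e-04, -1.42366586e-04]), 'ft_force': array([ 0.26600759, -0.67106878,  0.03520227]), 'torque': array([-2.07364755e-02,  3.80705699e-05, -1.12789488e-02]), 'finger_force': 0.0, 'gripper_width': 0.08734207328805978}
```

View pics/scene0.png

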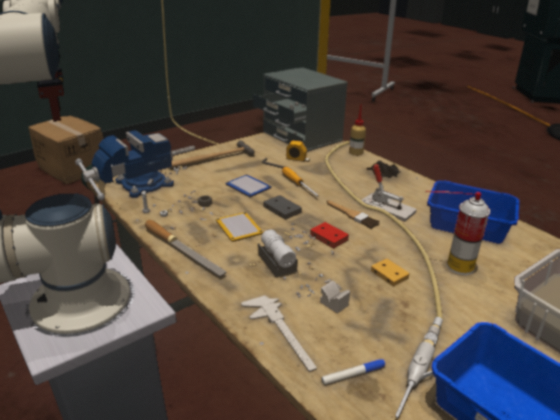

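View pics/side0.png

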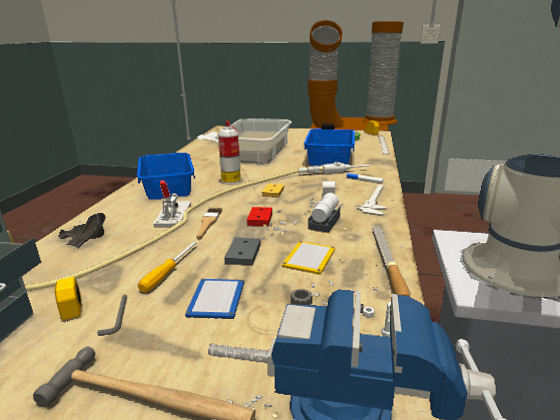

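The scene view shows the blue plate at (248,185), black block (282,206), red block (329,233), brass block (391,271), vee block (335,294), cradle and chuck (277,252), yellow plate (239,226) and nut (204,201). The side view agrees. First I'll get coarse positions, then use the wrist camera.

Create h.py:
```python
import numpy as np, cv2
from plant import arm, imaging, readout
from scipy.spatial.transform import Rotation as R
F=np.diag([1.,-1,-1])
def cam(n,pose=None):
    c=imaging.get_calibration(n)
    if n=="wrist":
        p,q=pose; T=np.eye(4); T[:3,:3]=R.from_quat(q).as_matrix(); T[:3,3]=p
        E=np.linalg.inv(T@c["tool_from_camera"])
    else: E=c["extrinsics"]
    return c["camera_matrix"],np.array([c["k1"],0,0,0,0.]),F@E[:3,:3],F@E[:3,3]
def proj(C,P):
    K,d,r,t=C; return cv2.projectPoints(np.float64(P).reshape(-1,1,3),cv2.Rodrigues(r)[0],t,K,d)[0].reshape(-1,2)
def back(C,uv,z):
    K,d,r,t=C; u=cv2.undistortPoints(np.float64(uv).reshape(-1,1,2),K,d).reshape(-1,2)
    D=np.c_[u,np.ones(len(u))]@r; o=-r.T@t
    return o+D*((z-o[2])/D[:,2])[:,None]
def look(name):
    s=readout.observe(); im=imaging.grab_frame("wrist")[:,:,::-1]; cv2.imwrite(f"pics/{name}.png",im)
    np.savez(f"pics/{name}.npz",p=s["tcp_pos"],q=s["tool_rot"]); return im
def wcam(name):
    d=np.load(f"pics/{name}.npz"); return cam("wrist",(d["p"],d["q"]))
def delta(x,y,z,yaw=None):
    "offset in tool axes to world target; yaw = world angle of tool y (closing line)"
    s=readout.observe(); r=R.from_quat(s["tool_rot"]).as_matrix()
    print("t",s["time_s"],"tcp",s["tcp_pos"].round(4),"toolyaw",round(np.arctan2(r[1,1],r[0,1]),4),"q6",s["q"][5].round(3),"tilt z",r[:,2].round(3))
    print("d tool",(r.T@(np.array([x,y,z])-s["tcp_pos"])).round(4))
    if yaw is not None:
        e=(yaw-np.arctan2(r[1,1],r[0,1])+np.pi/2)%np.pi-np.pi/2; print("rz",round(-e,4),"(then shift recomputed in new axes) q6 after ~ -/+")
```

Run:
```python
from h import *
names="blue black red brass vee cradle yellow nut".split()
a=back(cam("scene"),[(248,185),(282,206),(329,233),(391,271),(335,294),(277,252),(239,226),(204,201)],0.01)
b=back(cam("side"),[(215,298),(242,251),(260,216),(273,190),(329,188),(323,215),(308,257),(300,298)],.01)
for n,x,y in zip(names,a,b): print(n,x[:2].round(3),y[:2].round(3))
r=R.from_quat(readout.observe()["tool_rot"]).as_matrix();print(r.round(3))
```

```text
blue [0.593 0.212] [0.599 0.233]
black [0.596 0.047] [0.598 0.052]
red [ 0.606 -0.137] [ 0.603 -0.141]
brass [ 0.61  -0.346] [ 0.608 -0.337]
vee [ 0.448 -0.327] [ 0.436 -0.382]
cradle [ 0.445 -0.124] [ 0.434 -0.175]
yellow [0.437 0.03 ] [0.445 0.054]
nut [0.432 0.204] [0.44  0.207]
[[-0.963  0.268 -0.   ]
 [ 0.268  0.963 -0.001]
 [ 0.    -0.001 -1.   ]]
```

Emit:
{"name": "advance", "arguments": {"ticks": {"deltas":[[0.088, -0.035, -0.029, -0.004, 0, 0, 0], [0.088, -0.036, -0.029, -0.004, 0, 0, 0], [0.088, -0.036, -0.029, -0.004, 0, 0, 0], [0.088, -0.036, -0.029, -0.004, 0, 0, 0], [0.088, -0.036, -0.029, -0.004, 0, 0, 0], [0.088, -0.036, -0.029, -0.004, 0, 0, 0], [0.088, -0.036, -0.029, -0.004, 0, 0, 0], [0.088, -0.036, -0.029, -0.004, 0, 0, 0], [0.088, -0.036, -0.029, -0.004, 0, 0, 0], [0.088, -0.036, -0.029, -0.004, 0, 0, 0], [0.088, -0.036, -0.029, -0.004, 0, 0, 0], [0.088, -0.036, -0.029, -0.004, 0, 0, 0]]}}}

```text
time_s: 1.35
tcp_pos: [0.4835, 0.1253, 0.2707]
tool_rot: [0.136, 0.991, 0.0, -0.0]
ft_force: [0.7, 0.4, 0.8]
gripper_width: 0.0878
finger_force: 0.0
```

Emit:
{"name": "advance", "arguments": {"ticks": {"deltas":[[0.088, 0, 0, 0, 0, 0, -0.14], [0.088, 0, 0, 0, 0, 0, -0.132], [0.088, 0, 0, 0, 0, 0, 0], [0.088, 0, 0, 0, 0, 0, 0], [0.088, 0, 0, 0, 0, 0, 0]]}}}

```text
time_s: 1.85
tcp_pos: [0.4827, 0.1274, 0.2706]
tool_rot: [0.001, 1.0, -0.0, -0.0]
ft_force: [-0.6, 0.5, -0.3]
gripper_width: 0.0882
finger_force: 0.0
```

```bash
python3 -c "
from h import *
look('w1');print(readout.observe()['qvel'])"
```

```text
[ 1.00712504e-03  8.32024070e-04 -1.00706465e-03 -1.81132400e-03
 -8.97781119e-05 -9.07335193e-03]
```

Emit:
{"name": "advance", "arguments": {"ticks": {"deltas":[[0.088, 0, -0.04, 0, 0, 0, 0], [0.088, 0, -0.04, 0, 0, 0, 0], [0.088, 0, -0.04, 0, 0, 0, 0], [0.088, 0, -0.04, 0, 0, 0, 0], [0.088, 0, -0.04, 0, 0, 0, 0], [0.088, 0, -0.04, 0, 0, 0, 0], [0.088, 0, -0.04, 0, 0, 0, 0], [0.088, 0, -0.04, 0, 0, 0, 0], [0.088, 0, 0, 0, 0, 0, 0], [0.088, 0, 0, 0, 0, 0, 0], [0.088, 0, 0, 0, 0, 0, 0]]}}}

```text
time_s: 3.0
tcp_pos: [0.4831, -0.1919, 0.2708]
tool_rot: [-0.0, 1.0, 0.0, 0.0]
ft_force: [-0.3, 0.6, -0.2]
gripper_width: 0.0878
finger_force: 0.0
```

```bash
python3 -c "
from h import *
look('w2');print(readout.observe()['qvel'])"
```

```text
[ 0.00628373 -0.00060635 -0.00108918 -0.00173984 -0.00090928 -0.00423712]
```

View pics/w1.png

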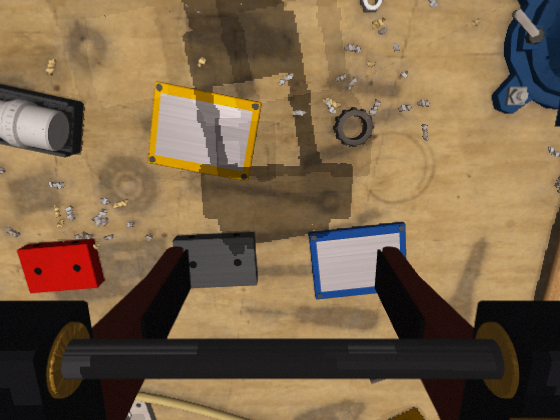

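View pics/w2.png

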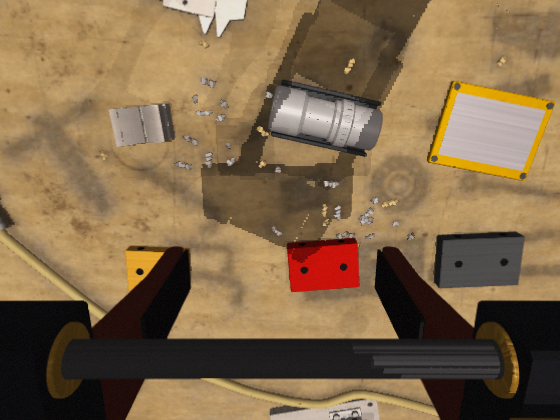

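w1 shows the blue plate (310–406, 223–298), black block (174–256, 233–288) and nut (353,127). w2 shows the vee block (110–173, 103–147), chuck (272–382, 82–153), red block, black block, and brass block (127–180, 247–290), partly behind a finger. I'll enlarge these.

Run:
```python
import cv2,numpy as np
a=cv2.imread('pics/w1.png');b=cv2.imread('pics/w2.png')
def c(i,x,y,w,h,s=4): return cv2.resize(i[y:y+h,x:x+w],None,fx=s,fy=s,interpolation=cv2.INTER_CUBIC)
o=np.zeros((600,800,3),np.uint8)
def put(x,y,i): o[y:y+i.shape[0],x:x+i.shape[1]]=i[:600-y,:800-x]
put(0,0,c(a,300,215,110,90,3.5))   # blue: 385x315
put(400,0,c(b,425,220,110,75,3.5)) # black 385x262
put(0,320,c(b,100,95,85,60,3.5)) # vee 297x210
put(310,320,c(b,260,75,130,80,3.5)) # chuck 455x280
cv2.imwrite('pics/c1.png',o)
```

```text
(no output)
```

View pics/c1.png

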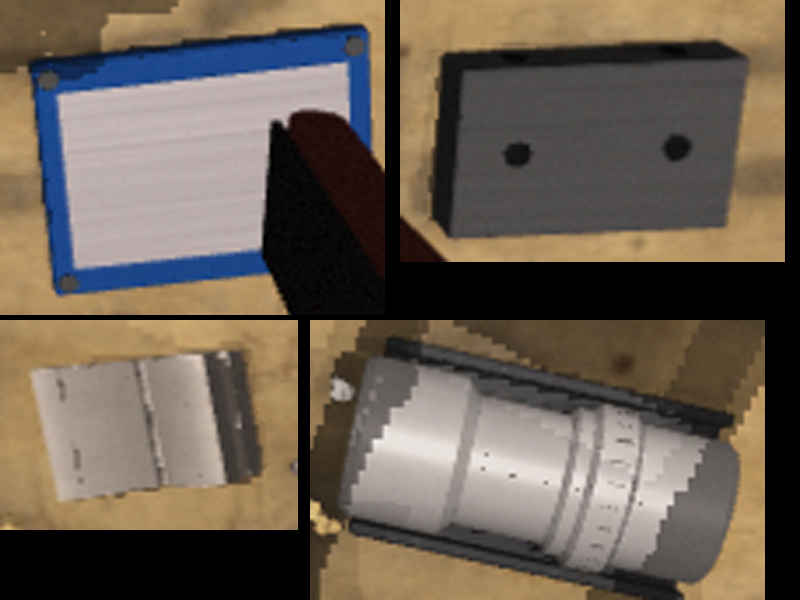

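The crop shows the blue corners, black top corners, vee top corners and chuck ends clearly. Next I'll fit poses.

Add to h.py:
```python
from scipy.optimize import least_squares
def fit(C,uv,loc,z):
    "loc: model xy of the corners (0 order); returns x,y,yaw"
    P=back(C,uv,z)[:,:2]; loc=np.float64(loc)
    def f(v): c,s=np.cos(v[2]),np.sin(v[2]); return (loc@np.array([[c,s],[-s,c]])+v[:2]-P).ravel()
    best=min((least_squares(f,[*P.mean(0),a]) for a in (0,1.57,3.1,-1.57)),key=lambda r:r.cost)
    return best.x.round(4),"resid mm",(best.fun*1000).round(1)
def crop(pts,x,y,s,ox,oy): return (np.float64(pts)-[ox,oy]+.5)/s-.5+[x,y]
def box(w,l): return np.array([[-1,-1],[-1,1],[1,1],[1,-1]])*[w/2,l/2]  # TL TR BR BL (image up=-x, right=+y)
```

Run:
```python
from h import *
A,B=wcam('w1'),wcam('w2')
print('blue',fit(A,crop([(35,65),(366,28),(58,290)],300,215,3.5,0,0),box(.09,.116)[[0,1,3]],.008))
print('black',fit(B,crop([(460,70),(748,60),(724,226),(454,236)],425,220,3.5,400,0),box(.064,.096),.018))
print('vee(y across=box l)',fit(B,crop([(33,371),(207,355),(222,485),(60,500)],100,95,3.5,0,320),box(.038,.05),.04))
print('cradle',fit(B,crop([(392,338),(733,415),(683,597),(350,532)],260,75,3.5,310,320),box(.058,.104),.034))
e=back(B,crop([(358,436),(714,513)],260,75,3.5,310,320),.0455);d=e[1]-e[0]
print('chuck',e.mean(0),np.linalg.norm(d),np.arctan2(-d[0],d[1]))
print('nut',back(B if 0 else A,[(353,127)],.01),'red',back(B,[(323,266)],.02),'brass TL',back(B,[(127,248)],.016))
delta(.598,.05,.12,0)
```

```text
blue (array([0.5997, 0.2217, 0.1144]), 'resid mm', array([-0.9, -1.1, -0.9,  1.8,  1.8, -0.7]))
black (array([0.5965, 0.0462, 0.0488]), 'resid mm', array([-0.5,  0.5, -1.5,  0.5,  0.7,  0.8,  1.3, -1.8]))
vee(y across=box l) (array([ 0.4341, -0.3405,  0.0777]), 'resid mm', array([-0.8, -0.2, -0.1, -0.8,  0.7,  1.2,  0.1, -0.3]))
cradle (array([ 0.4269, -0.1473, -0.2041]), 'resid mm', array([-1.3, -1.2, -1.5,  1.2,  2.2,  0.6,  0.6, -0.5]))
chuck [ 0.42680329 -0.14940232  0.0455    ] 0.10501198979552694 -0.20645680703553806
nut [[0.43725226 0.20531213 0.01      ]] red [[ 0.60045713 -0.14297052  0.02      ]] brass TL [[ 0.57882285 -0.37705065  0.016     ]]
t 3.05 tcp [ 0.4831 -0.1917  0.2709] toolyaw 1.5723 q6 -2.016 tilt z [ 0.  0. -1.]
d tool [-0.1152  0.2415  0.151 ]
rz -1.5693 (then shift recomputed in new axes) q6 after ~ -/+
```

Emit:
{"name": "advance", "arguments": {"ticks": {"deltas":[[0.088, -0.019, 0.04, 0, 0, 0, 0], [0.088, -0.019, 0.04, 0, 0, 0, 0], [0.088, -0.019, 0.04, 0, 0, 0, 0], [0.088, -0.019, 0.04, 0, 0, 0, 0], [0.088, -0.019, 0.04, 0, 0, 0, 0], [0.088, -0.019, 0.038, 0, 0, 0, 0]]}}}

```text
time_s: 3.65
tcp_pos: [0.5969, 0.0487, 0.2712]
tool_rot: [-0.001, 1.0, 0.0, 0.0]
ft_force: [-0.1, -0.6, 0.8]
gripper_width: 0.0877
finger_force: 0.0
```

Emit:
{"name": "advance", "arguments": {"ticks": {"deltas":[[0.088, 0, 0, 0.014, 0, 0, 0.139], [0.088, 0, 0, 0.014, 0, 0, 0.139], [0.088, 0, 0, 0.014, 0, 0, 0.139], [0.088, 0, 0, 0.014, 0, 0, 0.139], [0.088, 0, 0, 0.014, 0, 0, 0.139], [0.088, 0, 0, 0.014, 0, 0, 0.139], [0.088, 0, 0, 0.014, 0, 0, 0.139], [0.088, 0, 0, 0.014, 0, 0, 0.139], [0.088, 0, 0, 0.014, 0, 0, 0.139], [0.088, 0, 0, 0.014, 0, 0, 0.139], [0.088, 0, 0, 0.014, 0, 0, 0.133], [0.088, 0, 0, 0, 0, 0, 0]]}}}

```text
time_s: 4.85
tcp_pos: [0.5954, 0.0466, 0.1144]
tool_rot: [0.69, 0.724, -0.001, -0.001]
ft_force: [-0.8, 0.3, -0.0]
gripper_width: 0.0875
finger_force: 0.0
```

```bash
python3 -c "
from h import *
delta(.5965,.0462,.0045,.049)"
```

```text
t 4.85 tcp [0.5954 0.0466 0.1144] toolyaw 0.0487 q6 -0.028 tilt z [-0.004  0.    -1.   ]
d tool [-0.0004  0.0015  0.1099]
rz -0.0003 (then shift recomputed in new axes) q6 after ~ -/+
```

Emit:
{"name": "advance", "arguments": {"ticks": {"deltas":[[0.088, 0, 0.001, 0.035, 0, 0, 0], [0.088, 0, 0, 0.035, 0, 0, 0], [0.088, 0, 0, 0.025, 0, 0, 0], [0.088, 0, 0, 0.014, 0, 0, 0], [0.088, 0, 0, 0, 0, 0, 0], [0.088, 0, 0, 0, 0, 0, 0]]}, "squeeze": 40}}

```text
time_s: 5.45
tcp_pos: [0.5987, 0.0455, 0.0093]
tool_rot: [0.689, 0.724, 0.001, 0.001]
ft_force: [0.4, 0.6, -0.0]
gripper_width: 0.0877
finger_force: 0.0
```

Emit:
{"name": "advance", "arguments": {"ticks": {"deltas":[[0.05, 0, 0, 0, 0, 0, 0], [0.05, 0, 0, 0, 0, 0, 0], [0.05, 0, 0, 0, 0, 0, 0], [0.05, 0, 0, 0, 0, 0, 0], [0.05, 0, 0, 0, 0, 0, 0], [0.05, 0, 0, 0, 0, 0, 0], [0.05, 0, 0, 0, 0, 0, 0]]}, "squeeze": 40}}

```text
time_s: 6.15
tcp_pos: [0.5975, 0.0451, 0.0087]
tool_rot: [0.69, 0.724, -0.0, -0.0]
ft_force: [-4.2, -0.8, 5.7]
gripper_width: 0.0639
finger_force: 40.0
```

Emit:
{"name": "advance", "arguments": {"ticks": {"deltas":[[0.05, 0, 0, -0.02, 0, 0, 0], [0.05, 0, 0, -0.03, 0, 0, 0], [0.05, 0, 0, 0, 0, 0, -0.065], [0.05, 0, 0, 0, 0, 0, 0], [0.05, 0, 0, 0, 0, 0, 0]]}, "squeeze": 40}}

```text
time_s: 6.65
tcp_pos: [0.5967, 0.0451, 0.0556]
tool_rot: [0.667, 0.745, -0.001, -0.001]
ft_force: [1.0, -0.5, -6.0]
gripper_width: 0.0632
finger_force: 40.0
```

```bash
python3 -c "
from h import *
delta(.5997,.2206,.06,.1144)"
```

```text
t 6.65 tcp [0.5967 0.0451 0.0556] toolyaw 0.1115 q6 -0.093 tilt z [-0.003 -0.    -1.   ]
d tool [ 0.1741  0.0225 -0.0044]
rz -0.0029 (then shift recomputed in new axes) q6 after ~ -/+
```

Emit:
{"name": "advance", "arguments": {"ticks": {"deltas":[[0.05, 0.02, 0.003, 0, 0, 0, 0], [0.05, 0.04, 0.005, 0, 0, 0, 0], [0.05, 0.04, 0.005, 0, 0, 0, 0], [0.05, 0.04, 0.005, 0, 0, 0, 0], [0.05, 0.024, 0.003, 0, 0, 0, 0], [0.05, 0.01, 0.0015, 0, 0, 0, -0.003], [0.05, 0, 0, 0, 0, 0, 0], [0.05, 0, 0, 0, 0, 0, 0], [0.05, 0, 0, 0, 0, 0, 0]]}, "squeeze": 40}}

```text
time_s: 7.55
tcp_pos: [0.6007, 0.2189, 0.0572]
tool_rot: [0.666, 0.746, -0.001, 0.0]
ft_force: [0.3, -0.7, -6.1]
gripper_width: 0.0637
finger_force: 40.0
```

```bash
python3 -c "
from h import *
delta(.5997,.2206,.0167,.1144)"
```

```text
t 7.55 tcp [0.6007 0.2189 0.0572] toolyaw 0.1141 q6 0.183 tilt z [-0.001 -0.001 -1.   ]
d tool [ 0.0018 -0.0007  0.0405]
rz -0.0003 (then shift recomputed in new axes) q6 after ~ -/+
```

Emit:
{"name": "advance", "arguments": {"ticks": {"deltas":[[0.05, 0.001, 0, 0.012, 0, 0, 0], [0.05, 0.001, 0, 0.012, 0, 0, 0], [0.05, 0, 0, 0.008, 0, 0, 0], [0.05, 0, 0, 0.004, 0, 0, 0], [0.05, 0, 0, 0.003, 0, 0, 0], [0.05, 0, 0, 0.002, 0, 0, 0], [0.05, 0, 0, 0, 0, 0, 0], [0.05, 0, 0, 0, 0, 0, 0]]}, "squeeze": 40}}

```text
time_s: 8.35
tcp_pos: [0.6007, 0.2227, 0.0171]
tool_rot: [0.665, 0.747, 0.0, 0.0]
ft_force: [0.4, -0.1, -6.9]
gripper_width: 0.0634
finger_force: 40.0
```

Emit:
{"name": "advance", "arguments": {"ticks": {"deltas":[[0.05, 0, 0, 0.001, 0, 0, 0], [0.05, 0, 0, 0.001, 0, 0, 0], [0.05, 0, 0, 0, 0, 0, 0]]}, "squeeze": 40}}

```text
time_s: 8.65
tcp_pos: [0.6008, 0.2227, 0.0167]
tool_rot: [0.665, 0.747, 0.001, 0.0]
ft_force: [-2.9, -2.6, 4.6]
gripper_width: 0.0637
finger_force: 40.0
```

Emit:
{"name": "advance", "arguments": {"ticks": {"deltas":[[0.088, 0, 0, 0, 0, 0, 0], [0.088, 0, 0, 0, 0, 0, 0], [0.088, 0, 0, 0, 0, 0, 0], [0.088, 0, 0, 0, 0, 0, 0], [0.088, 0, 0, -0.02, 0, 0, 0], [0.088, 0, 0, -0.04, 0, 0, 0], [0.088, 0, 0, -0.05, 0, 0, 0], [0.088, -0.04, 0, -0.04, 0, 0, 0], [0.088, -0.04, 0, -0.03, 0, 0, 0], [0.088, 0, 0, 0, 0, 0, 0], [0.088, 0, 0, 0, 0, 0, 0]]}, "squeeze": 40}}

```text
time_s: 9.75
tcp_pos: [0.6096, 0.1472, 0.1907]
tool_rot: [0.666, 0.746, 0.001, 0.0]
ft_force: [-1.0, 0.8, -0.7]
gripper_width: 0.0876
finger_force: 0.0
```

```bash
python3 -c "
from h import *
look('w3');
delta(.608,-.26,.2,.0)
print(R.from_quat(readout.observe()['tool_rot']).as_matrix().round(2))"
```

```text
t 9.8 tcp [0.6089 0.1479 0.1889] toolyaw 0.1156 q6 0.068 tilt z [-0.001  0.    -1.   ]
d tool [-0.4051 -0.0479 -0.0112]
rz 0.1156 (then shift recomputed in new axes) q6 after ~ -/+
[[-0.12  0.99 -0.  ]
 [ 0.99  0.12  0.  ]
 [ 0.   -0.   -1.  ]]
```

View pics/w3.png

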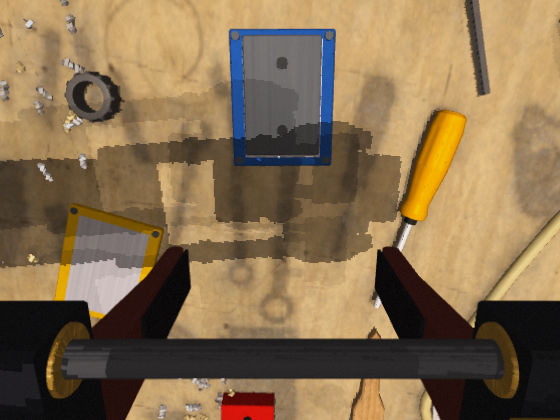

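The black block sits centred on the blue plate: its edges are at x 243–321 and y 37–157, inside the plate's 230–335 and 30–164. Next is the brass block.

Emit:
{"name": "advance", "arguments": {"ticks": {"deltas":[[0.088, -0.047, -0.006, 0, 0, 0, 0], [0.088, -0.047, -0.006, 0, 0, 0, 0], [0.088, -0.047, -0.006, 0, 0, 0, 0], [0.088, -0.047, -0.006, 0, 0, 0, 0], [0.088, -0.047, -0.006, 0, 0, 0, 0], [0.088, -0.047, -0.006, 0, 0, 0, 0], [0.088, -0.047, -0.006, 0, 0, 0, 0], [0.088, -0.047, -0.006, 0, 0, 0, 0], [0.088, -0.047, -0.006, 0, 0, 0, 0], [0.088, -0.047, -0.006, 0, 0, 0, 0], [0.088, -0.047, -0.006, 0, 0, 0, 0], [0.088, 0, 0, 0, 0, 0, 0]]}}}

```text
time_s: 11.0
tcp_pos: [0.6018, -0.3775, 0.1844]
tool_rot: [0.667, 0.745, -0.001, -0.003]
ft_force: [1.2, -0.3, -0.2]
gripper_width: 0.0878
finger_force: 0.0
```

Emit:
{"name": "advance", "arguments": {"ticks": {"deltas":[[0.088, 0, 0, 0, 0, 0, 0], [0.088, 0, 0, 0, 0, 0, 0]]}}}

```text
time_s: 11.2
tcp_pos: [0.6039, -0.3713, 0.1886]
tool_rot: [0.664, 0.748, 0.0, -0.001]
ft_force: [-0.8, 0.4, 0.0]
gripper_width: 0.088
finger_force: 0.0
```

Run:
```python
from h import *
i=look('w4'); a=cv2.imread('pics/w3.png')
o=np.hstack([cv2.resize(i[0:200,100:400],None,fx=1.9,fy=1.9),cv2.resize(a[20:175,222:342],None,fx=1.9,fy=1.9*380/(155*1.9))])[:600,:800]
cv2.imwrite('pics/c4.png',o); print(i.shape,o.shape)
```

```text
(420, 560, 3) (380, 798, 3)
```

View pics/c4.png

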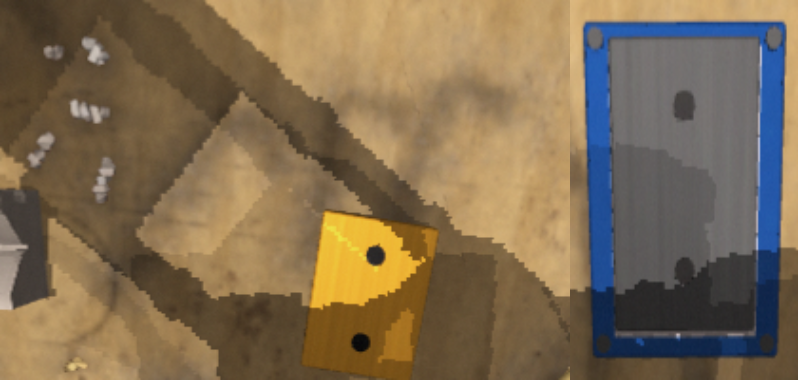

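Run:
```python
from h import *
b=lambda w,l:np.array([[-1,1],[1,1],[1,-1],[-1,-1]])*[w/2,l/2]
print('brass',fit(wcam('w4'),crop([(324,211),(438,230),(303,364)],100,0,1.9,0,0),b(.054,.074)[[0,1,3]],.016))
s=np.array([1.9,380/155])
print('black',fit(wcam('w3'),crop([(610,38),(758,38),(755,333),(614,333)],222,20,s,570,0),b(.064,.096),.026))
print('blue',fit(wcam('w3'),crop([(584,22),(785,22),(778,356),(592,356)],222,20,s,570,0),b(.09,.116),.008))
delta(.608,-.34,.12,-.17)
```

```text
brass (array([ 0.6105, -0.3445, -0.0355]), 'resid mm', array([-0.3,  0.4,  1. ,  0.8, -0.6, -1.2]))
black (array([0.6004, 0.2231, 0.1152]), 'resid mm', array([-0.9, -0.2,  1. ,  0.1, -0.4,  0. ,  0.3,  0. ]))
blue (array([0.6008, 0.2212, 0.1151]), 'resid mm', array([-0.7,  0.4,  0.7,  0.6, -0.3, -0.5,  0.3, -0.5]))
t 11.25 tcp [ 0.6041 -0.3712  0.1894] toolyaw 0.1185 q6 -0.718 tilt z [-0.001  0.001 -1.   ]
d tool [0.0305 0.0076 0.0694]
rz 0.2885 (then shift recomputed in new axes) q6 after ~ -/+
```

Emit:
{"name": "advance", "arguments": {"ticks": {"deltas":[[0.088, 0, 0, 0, 0, 0, 0.08], [0.088, 0, 0, 0, 0, 0, 0.074], [0.088, 0.015, 0.003, 0.03, 0, 0, 0], [0.088, 0.012, 0.0025, 0.04, 0, 0, 0], [0.088, 0, 0, 0.03, 0, 0, 0], [0.088, 0, 0, 0, 0, 0, 0], [0.088, 0, 0, 0, 0, 0, 0]]}}}

```text
time_s: 11.95
tcp_pos: [0.6102, -0.3453, 0.0906]
tool_rot: [0.72, 0.694, -0.0, -0.0]
ft_force: [-0.3, -0.2, 0.1]
gripper_width: 0.0878
finger_force: 0.0
```

```bash
python3 -c "
from h import *
delta(.6105,-.3445,.0045,-.0355)"
```

```text
t 11.95 tcp [ 0.6102 -0.3453  0.0906] toolyaw -0.0363 q6 -0.527 tilt z [-0.  0. -1.]
d tool [0.0008 0.0003 0.0861]
rz -0.0008 (then shift recomputed in new axes) q6 after ~ -/+
```

Emit:
{"name": "advance", "arguments": {"ticks": {"deltas":[[0.088, 0, 0, 0.03, 0, 0, 0], [0.088, 0, 0, 0.03, 0, 0, 0], [0.088, 0, 0, 0.018, 0, 0, 0], [0.088, 0, 0, 0.007, 0, 0, 0], [0.088, 0, 0, 0, 0, 0, 0]]}, "squeeze": 40}}

```text
time_s: 12.45
tcp_pos: [0.61, -0.3468, 0.0054]
tool_rot: [0.72, 0.694, 0.0, 0.0]
ft_force: [0.3, 1.0, 0.2]
gripper_width: 0.0876
finger_force: 0.0
```

Emit:
{"name": "advance", "arguments": {"ticks": {"deltas":[[0.04, 0, 0, 0, 0, 0, 0], [0.04, 0, 0, 0, 0, 0, 0], [0.04, 0, 0, 0, 0, 0, 0], [0.04, 0, 0, 0, 0, 0, 0], [0.04, 0, 0, 0, 0, 0, 0], [0.04, 0, 0, 0, 0, 0, 0], [0.04, 0, 0, 0, 0, 0, 0], [0.04, 0, 0, 0, 0, 0, 0]]}, "squeeze": 40}}

```text
time_s: 13.25
tcp_pos: [0.6102, -0.3468, 0.0055]
tool_rot: [0.72, 0.694, 0.0, 0.0]
ft_force: [0.2, 0.4, 2.9]
gripper_width: 0.0536
finger_force: 40.0
```

Emit:
{"name": "advance", "arguments": {"ticks": {"deltas":[[0.04, 0, 0, -0.02, 0, 0, 0], [0.04, 0, 0, -0.04, 0, 0, 0], [0.04, 0, 0, -0.03, 0, 0, -0.05], [0.04, 0, 0, 0, 0, 0, -0.1], [0.04, 0, 0, 0, 0, 0, 0], [0.04, 0, 0, 0, 0, 0, 0]]}, "squeeze": 40}}

```text
time_s: 13.85
tcp_pos: [0.6089, -0.3461, 0.0923]
tool_rot: [0.667, 0.745, -0.0, -0.002]
ft_force: [0.1, -0.6, -5.0]
gripper_width: 0.0537
finger_force: 40.0
```

```bash
python3 -c "
from h import *
delta(.6005,.2228,.09,.1152)"
```

```text
t 13.85 tcp [ 0.6089 -0.3461  0.0923] toolyaw 0.1095 q6 -0.675 tilt z [-0.004  0.002 -1.   ]
d tool [0.5664 0.0539 0.0036]
rz -0.0057 (then shift recomputed in new axes) q6 after ~ -/+
```

Emit:
{"name": "advance", "arguments": {"ticks": {"deltas":[[0.04, 0.03, 0.003, 0, 0, 0, 0], [0.04, 0.05, 0.005, 0, 0, 0, 0], [0.04, 0.05, 0.005, 0, 0, 0, 0], [0.04, 0.05, 0.005, 0, 0, 0, 0], [0.04, 0.05, 0.005, 0, 0, 0, 0], [0.04, 0.05, 0.005, 0, 0, 0, 0], [0.04, 0.05, 0.005, 0, 0, 0, 0], [0.04, 0.05, 0.005, 0, 0, 0, 0], [0.04, 0.05, 0.005, 0, 0, 0, 0], [0.04, 0.05, 0.005, 0, 0, 0, 0], [0.04, 0.05, 0.004, 0, 0, 0, 0], [0.04, 0.03, 0.002, 0, 0, 0, -0.005]]}}}

```text
time_s: 15.05
tcp_pos: [0.5991, 0.217, 0.0925]
tool_rot: [0.664, 0.747, -0.001, -0.002]
ft_force: [0.7, -1.3, -4.5]
gripper_width: 0.0537
finger_force: 40.0
```

Emit:
{"name": "advance", "arguments": {"ticks": {"deltas":[[0.04, 0, 0, 0, 0, 0, 0], [0.04, 0, 0, 0, 0, 0, 0]]}}}

```text
time_s: 15.25
tcp_pos: [0.5999, 0.2136, 0.0928]
tool_rot: [0.665, 0.747, -0.002, -0.001]
ft_force: [0.3, -1.1, -4.9]
gripper_width: 0.0534
finger_force: 40.0
```

```bash
python3 -c "
from h import *
delta(.6005,.2205,.0317,.1152)"
```

```text
t 15.25 tcp [0.5999 0.2136 0.0928] toolyaw 0.1171 q6 0.172 tilt z [-0.003 -0.002 -1.   ]
d tool [0.0069 0.0016 0.0611]
rz 0.0019 (then shift recomputed in new axes) q6 after ~ -/+
```

Emit:
{"name": "advance", "arguments": {"ticks": {"deltas":[[0.04, 0.003, 0.001, 0.02, 0, 0, 0], [0.04, 0.003, 0, 0.02, 0, 0, 0], [0.04, 0.001, 0, 0.01, 0, 0, 0], [0.04, 0, 0, 0.006, 0, 0, 0], [0.04, 0, 0, 0.002, 0, 0, 0], [0.04, 0, 0, 0.001, 0, 0, 0], [0.04, 0, 0, 0, 0, 0, 0], [0.04, 0, 0, 0, 0, 0, 0]]}}}

```text
time_s: 16.05
tcp_pos: [0.6017, 0.2206, 0.037]
tool_rot: [0.665, 0.747, 0.001, 0.0]
ft_force: [0.8, -0.5, -3.9]
gripper_width: 0.0534
finger_force: 40.0
```

Emit:
{"name": "advance", "arguments": {"ticks": {"deltas":[[0.04, 0, 0, 0.002, 0, 0, 0], [0.04, 0, 0, 0.001, 0, 0, 0], [0.04, 0, 0, 0.001, 0, 0, 0], [0.04, 0, 0, 0, 0, 0, 0]]}}}

```text
time_s: 16.45
tcp_pos: [0.601, 0.2205, 0.0317]
tool_rot: [0.665, 0.747, -0.0, -0.0]
ft_force: [0.6, 0.5, -5.1]
gripper_width: 0.0537
finger_force: 40.0
```

Emit:
{"name": "advance", "arguments": {"ticks": {"deltas":[[0.04, 0, 0, 0.001, 0, 0, 0], [0.04, 0, 0, 0.001, 0, 0, 0], [0.04, 0, 0, 0, 0, 0, 0]]}}}

```text
time_s: 16.75
tcp_pos: [0.6011, 0.2205, 0.0315]
tool_rot: [0.665, 0.747, 0.0, 0.0]
ft_force: [-4.7, -2.1, 3.3]
gripper_width: 0.0537
finger_force: 40.0
```

Emit:
{"name": "advance", "arguments": {"ticks": {"deltas":[[0.088, 0, 0, 0, 0, 0, 0], [0.088, 0, 0, 0, 0, 0, 0], [0.088, 0, 0, 0, 0, 0, 0], [0.088, 0, 0, 0, 0, 0, 0], [0.088, 0, 0, 0, 0, 0, 0], [0.088, 0, 0, -0.03, 0, 0, 0], [0.088, 0, 0, -0.05, 0, 0, 0], [0.088, -0.02, 0, -0.05, 0, 0, 0], [0.088, -0.05, 0, -0.03, 0, 0, 0], [0.088, 0, 0, 0, 0, 0, 0], [0.088, 0, 0, 0, 0, 0, 0]]}}}

```text
time_s: 17.85
tcp_pos: [0.6088, 0.1588, 0.1829]
tool_rot: [0.665, 0.747, 0.001, 0.0]
ft_force: [-0.2, 0.6, -0.5]
gripper_width: 0.0877
finger_force: 0.0
```

Run:
```python
from h import *
i=look('w5')
cv2.imwrite('pics/c5.png',cv2.resize(i[0:190,200:360],None,fx=3,fy=3))
delta(.434,-.3405,.2,.0777)
```

```text
t 17.9 tcp [0.6081 0.1595 0.1813] toolyaw 0.1164 q6 0.086 tilt z [-0.001  0.    -1.   ]
d tool [-0.4764 -0.231  -0.0187]
rz 0.0387 (then shift recomputed in new axes) q6 after ~ -/+
```

View pics/c5.png

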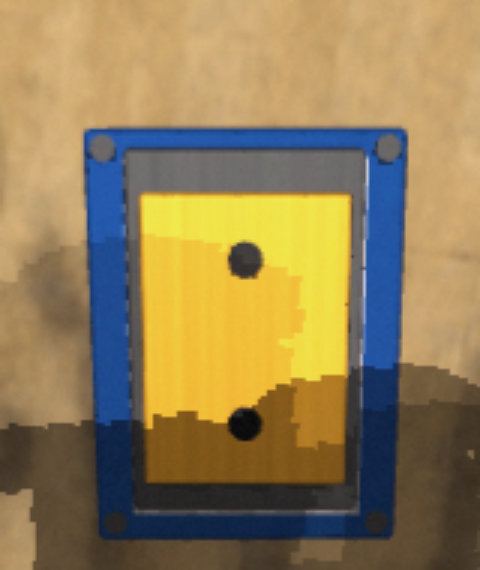

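The brass block sits centred on the black one: (140–351, 194–485) inside (127–365, 150–511). Next is the vee block.

Emit:
{"name": "advance", "arguments": {"ticks": {"deltas":[[0.088, -0.02, -0.01, 0, 0, 0, 0.02], [0.088, -0.043, -0.021, 0, 0, 0, 0.019], [0.088, -0.043, -0.021, 0, 0, 0, 0], [0.088, -0.043, -0.021, 0, 0, 0, 0], [0.088, -0.043, -0.021, 0, 0, 0, 0], [0.088, -0.043, -0.021, 0, 0, 0, 0], [0.088, -0.043, -0.021, 0, 0, 0, 0], [0.088, -0.043, -0.021, 0, 0, 0, 0], [0.088, -0.043, -0.021, 0, 0, 0, 0], [0.088, -0.043, -0.021, 0, 0, 0, 0], [0.088, -0.043, -0.021, 0, 0, 0, 0], [0.088, -0.043, -0.021, 0, 0, 0, 0]]}}}

```text
time_s: 19.1
tcp_pos: [0.4075, -0.3517, 0.1799]
tool_rot: [0.678, 0.735, 0.0, -0.002]
ft_force: [0.6, -0.8, 0.0]
gripper_width: 0.0875
finger_force: 0.0
```

Emit:
{"name": "advance", "arguments": {"ticks": {"deltas":[[0.088, -0.01, 0, 0.02, 0, 0, 0], [0.088, 0, 0, 0.03, 0, 0, 0], [0.088, 0, 0, 0, 0, 0, 0], [0.088, 0, 0, 0, 0, 0, 0]]}}}

```text
time_s: 19.5
tcp_pos: [0.4088, -0.36, 0.1305]
tool_rot: [0.679, 0.735, 0.0, -0.002]
ft_force: [-0.0, 0.2, 0.9]
gripper_width: 0.0876
finger_force: 0.0
```

Run:
```python
from h import *
b=lambda w,l:np.array([[-1,1],[1,1],[1,-1],[-1,-1]])*[w/2,l/2]
print('brass',fit(wcam('w5'),crop([(140,194),(351,194),(346,484),(147,485)],200,0,3,0,0),b(.054,.074),.042))
print('black',fit(wcam('w5'),crop([(127,150),(365,150),(357,511),(133,511)],200,0,3,0,0),b(.064,.096),.026))
delta(.434,-.3405,.006,.0777)
```

```text
brass (array([0.6007, 0.2225, 0.1175]), 'resid mm', array([-0.5,  0.1,  0.4,  0.4,  0.1, -0.3, -0.1, -0.2]))
black (array([0.6005, 0.2233, 0.1123]), 'resid mm', array([-0.9,  0.1,  0.8,  0.1, -0. , -0.2,  0.2, -0. ]))
t 19.5 tcp [ 0.4088 -0.36    0.1305] toolyaw 0.0793 q6 -0.864 tilt z [-0.003  0.003 -1.   ]
d tool [0.0171 0.0269 0.1245]
rz 0.0016 (then shift recomputed in new axes) q6 after ~ -/+
```

Emit:
{"name": "advance", "arguments": {"ticks": {"deltas":[[0.088, 0.009, 0.014, 0.02, 0, 0, 0], [0.088, 0.008, 0.013, 0.03, 0, 0, 0], [0.088, 0, 0, 0.03, 0, 0, 0], [0.088, 0, 0, 0.025, 0, 0, 0], [0.088, 0, 0, 0.014, 0, 0, 0], [0.088, 0, 0, 0.005, 0, 0, 0], [0.088, 0, 0, 0, 0, 0, 0], [0.088, 0, 0, 0, 0, 0, 0]]}}}

```text
time_s: 20.3
tcp_pos: [0.4354, -0.343, 0.01]
tool_rot: [0.679, 0.734, 0.0, 0.001]
ft_force: [0.9, 0.0, -0.1]
gripper_width: 0.0879
finger_force: 0.0
```

Emit:
{"name": "advance", "arguments": {"ticks": {"deltas":[[0.03, 0, 0, 0, 0, 0, 0], [0.03, 0, 0, 0, 0, 0, 0], [0.03, 0, 0, 0, 0, 0, 0], [0.03, 0, 0, 0, 0, 0, 0], [0.03, 0, 0, 0, 0, 0, 0], [0.03, 0, 0, 0, 0, 0, 0], [0.03, 0, 0, 0, 0, 0, 0], [0.03, 0, 0, 0, 0, 0, 0], [0.03, 0, 0, 0, 0, 0, 0]]}, "squeeze": 40}}

```text
time_s: 21.2
tcp_pos: [0.4344, -0.3424, 0.0081]
tool_rot: [0.679, 0.734, -0.0, -0.0]
ft_force: [0.5, 0.5, -0.2]
gripper_width: 0.0379
finger_force: 39.9
```

Emit:
{"name": "advance", "arguments": {"ticks": {"deltas":[[0.03, 0, 0, -0.02, 0, 0, 0], [0.03, 0, 0, -0.04, 0, 0, 0], [0.03, 0, 0, -0.04, 0, 0, 0], [0.03, 0, 0, -0.04, 0, 0, 0], [0.03, 0, 0, -0.01, 0, 0, 0]]}, "squeeze": 45}}

```text
time_s: 21.7
tcp_pos: [0.4357, -0.3433, 0.1624]
tool_rot: [0.679, 0.734, 0.0, 0.003]
ft_force: [0.1, -0.7, -6.1]
gripper_width: 0.0376
finger_force: 44.9
```

Emit:
{"name": "advance", "arguments": {"ticks": {"deltas":[[0.03, 0.03, 0.01, 0, 0, 0, 0], [0.03, 0.046, 0.018, 0, 0, 0, 0], [0.03, 0.046, 0.018, 0, 0, 0, 0], [0.03, 0.046, 0.018, 0, 0, 0, 0], [0.03, 0.046, 0.018, 0, 0, 0, 0], [0.03, 0.046, 0.018, 0, 0, 0, 0], [0.03, 0.046, 0.018, 0, 0, 0, 0], [0.03, 0.046, 0.018, 0, 0, 0, 0], [0.03, 0.046, 0.018, 0, 0, 0, 0], [0.03, 0.046, 0.018, 0, 0, 0, 0], [0.03, 0.046, 0.018, 0, 0, 0, 0], [0.03, 0.046, 0.018, 0, 0, 0, 0]]}, "squeeze": 45}}

```text
time_s: 22.9
tcp_pos: [0.5994, 0.21, 0.1542]
tool_rot: [0.679, 0.734, -0.002, -0.001]
ft_force: [0.9, -1.3, -6.1]
gripper_width: 0.0375
finger_force: 44.9
```

Emit:
{"name": "advance", "arguments": {"ticks": {"deltas":[[0.03, 0.02, 0, 0, 0, 0, -0.13], [0.03, 0, 0, 0, 0, 0, -0.148], [0.03, 0, 0, 0, 0, 0, -0.148], [0.03, 0, 0, 0, 0, 0, -0.148], [0.03, 0, 0, 0, 0, 0, -0.148], [0.03, 0, 0, 0, 0, 0, -0.148], [0.03, 0, 0, 0, 0, 0, -0.148], [0.03, 0, 0, 0, 0, 0, -0.148], [0.03, 0, 0, 0, 0, 0, -0.148], [0.03, 0, 0, 0, 0, 0, -0.148], [0.03, 0, 0, 0, 0, 0, -0.146], [0.03, 0, 0, 0, 0, 0, 0]]}, "squeeze": 45}}

```text
time_s: 24.1
tcp_pos: [0.5976, 0.2278, 0.1544]
tool_rot: [-0.058, 0.998, -0.001, -0.003]
ft_force: [-0.3, -0.1, -7.5]
gripper_width: 0.0373
finger_force: 44.9
```

```bash
python3 -c "
from h import *
delta(.602,.2225,.05,1.686)"
```

```text
t 24.1 tcp [0.5976 0.2278 0.1544] toolyaw 1.6873 q6 -1.376 tilt z [-0.005 -0.002 -1.   ]
d tool [-0.0043 -0.0057  0.1044]
rz 0.0013 (then shift recomputed in new axes) q6 after ~ -/+
```

Emit:
{"name": "advance", "arguments": {"ticks": {"deltas":[[0.03, -0.004, -0.005, 0.02, 0, 0, 0], [0.03, 0, 0, 0.03, 0, 0, 0], [0.03, 0, 0, 0.025, 0, 0, 0], [0.03, 0, 0, 0.012, 0, 0, 0], [0.03, 0, 0, 0.005, 0, 0, 0], [0.03, 0, 0, 0, 0, 0, 0], [0.03, 0, 0, 0, 0, 0, 0]]}, "squeeze": 45}}

```text
time_s: 24.8
tcp_pos: [0.6039, 0.2239, 0.0677]
tool_rot: [-0.057, 0.998, 0.0, 0.001]
ft_force: [0.8, -0.0, -6.3]
gripper_width: 0.0378
finger_force: 44.9
```

```bash
python3 -c "
from h import *
delta(.602,.2225,.050,1.686)
cv2.imwrite('pics/s1.png',cv2.resize(imaging.grab_frame('side')[240:340,150:310,::-1],None,fx=4,fy=4))"
```

```text
t 24.8 tcp [0.6039 0.2239 0.0677] toolyaw 1.6853 q6 -1.383 tilt z [ 0.002  0.001 -1.   ]
d tool [ 0.002  -0.0012  0.0177]
rz -0.0007 (then shift recomputed in new axes) q6 after ~ -/+
```

View pics/s1.png

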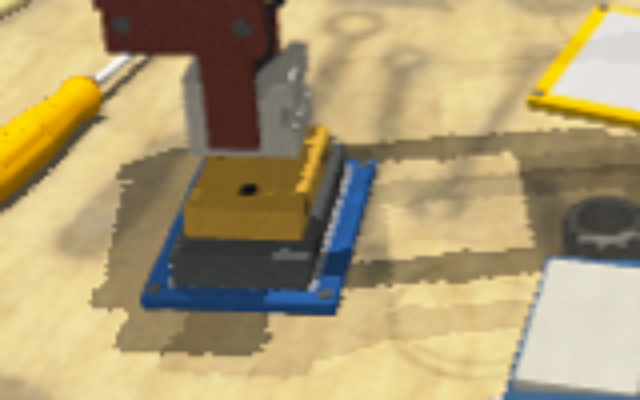

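The side view shows the held vee block above the brass one and aligned with it (187–308 against 185–305 px).

Emit:
{"name": "advance", "arguments": {"ticks": {"deltas":[[0.03, 0.001, -0.001, 0.008, 0, 0, 0], [0.03, 0.001, 0, 0.005, 0, 0, 0], [0.03, 0, 0, 0.003, 0, 0, 0], [0.03, 0, 0, 0.001, 0, 0, 0], [0.03, 0, 0, 0, 0, 0, 0], [0.03, 0, 0, 0, 0, 0, 0]]}, "squeeze": 45}}

```text
time_s: 25.45
tcp_pos: [0.601, 0.2223, 0.0501]
tool_rot: [-0.058, 0.998, -0.0, -0.0]
ft_force: [-4.4, -2.9, 1.6]
gripper_width: 0.0373
finger_force: 44.9
```

Emit:
{"name": "advance", "arguments": {"ticks": {"deltas":[[0.088, 0, 0, 0, 0, 0, 0], [0.088, 0, 0, 0, 0, 0, 0], [0.088, 0, 0, 0, 0, 0, 0], [0.088, 0, 0, 0, 0, 0, 0], [0.088, 0, 0, 0, 0, 0, 0], [0.088, 0, 0, 0, 0, 0, 0], [0.088, 0, 0, -0.03, 0, 0, 0], [0.088, 0, 0, -0.05, 0, 0, 0], [0.088, -0.03, 0, -0.05, 0, 0, 0], [0.088, -0.05, 0, -0.03, 0, 0, 0], [0.088, 0, 0, 0, 0, 0, 0], [0.088, 0, 0, 0, 0, 0, 0]]}}}

```text
time_s: 26.65
tcp_pos: [0.6702, 0.2303, 0.1967]
tool_rot: [-0.057, 0.998, -0.0, -0.0]
ft_force: [-0.5, 1.0, -0.2]
gripper_width: 0.0878
finger_force: 0.0
```

Run:
```python
from h import *
i=look('w6')
cv2.imwrite('pics/c6.png',cv2.resize(i[0:200,180:400],None,fx=3,fy=3))
delta(.4268,-.1494,.15,-.205)
```

```text
t 26.7 tcp [0.669  0.2302 0.1962] toolyaw 1.6859 q6 -1.403 tilt z [-0.002 -0.001 -1.   ]
d tool [ 0.2841 -0.3493  0.047 ]
rz -1.2507 (then shift recomputed in new axes) q6 after ~ -/+
```

View pics/c6.png

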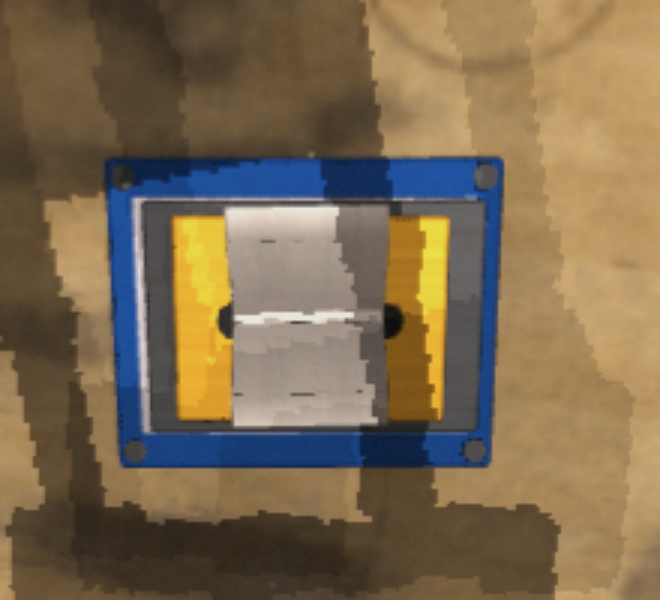

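The vee block sits centred on the brass one, groove along the plate's long side: top face (225–390, 206–427) over brass (173–449, 216–420). On to the chuck.

Emit:
{"name": "advance", "arguments": {"ticks": {"deltas":[[0.088, 0.014, -0.018, 0, 0, 0, 0], [0.088, 0.03, -0.036, 0, 0, 0, 0], [0.088, 0.03, -0.036, 0, 0, 0, 0], [0.088, 0.03, -0.036, 0, 0, 0, 0], [0.088, 0.03, -0.036, 0, 0, 0, 0], [0.088, 0.03, -0.036, 0, 0, 0, 0], [0.088, 0.03, -0.036, 0, 0, 0, 0], [0.088, 0.03, -0.037, 0, 0, 0, 0], [0.088, 0.03, -0.037, 0, 0, 0, 0], [0.088, 0.03, -0.037, 0, 0, 0, 0]]}}}

```text
time_s: 27.7
tcp_pos: [0.4239, -0.1453, 0.1963]
tool_rot: [-0.058, 0.998, 0.0, -0.0]
ft_force: [1.1, -1.0, 0.1]
gripper_width: 0.0876
finger_force: 0.0
```

Emit:
{"name": "advance", "arguments": {"ticks": {"deltas":[[0.088, 0, 0, 0, 0, 0, 0.145], [0.088, 0, 0, 0, 0, 0, 0.145], [0.088, 0, 0, 0, 0, 0, 0.145], [0.088, 0, 0, 0, 0, 0, 0.145], [0.088, 0, 0, 0, 0, 0, 0.145], [0.088, 0, 0, 0, 0, 0, 0.145], [0.088, 0, 0, 0, 0, 0, 0.145], [0.088, 0, 0, 0, 0, 0, 0.145], [0.088, 0, 0, 0, 0, 0, 0.145], [0.088, 0, 0, 0, 0, 0, 0.145], [0.088, 0, 0, 0, 0, 0, 0.145], [0.088, 0, 0, 0, 0, 0, 0.145]]}}}

```text
time_s: 28.9
tcp_pos: [0.4252, -0.144, 0.1962]
tool_rot: [0.728, 0.686, -0.0, -0.001]
ft_force: [-0.7, -0.3, -0.2]
gripper_width: 0.0875
finger_force: 0.0
```

Emit:
{"name": "advance", "arguments": {"ticks": {"deltas":[[0.088, 0, 0, 0, 0, 0, 0.145], [0.088, -0.03, 0, 0, 0, 0, 0], [0.088, -0.03, 0, 0, 0, 0, 0], [0.088, 0, 0, 0, 0, 0, 0], [0.088, 0, 0, 0, 0, 0, 0]]}}}

```text
time_s: 29.4
tcp_pos: [0.4138, -0.2031, 0.1967]
tool_rot: [0.774, 0.633, -0.0, -0.001]
ft_force: [0.0, -0.1, -0.1]
gripper_width: 0.0877
finger_force: 0.0
```

Run:
```python
from h import *
b=box
print('brass',fit(wcam('w6'),crop([(173,216),(449,217),(441,420),(179,420)],180,0,3,0,0),box(.054,.074),.042))
print('vee',fit(wcam('w6'),crop([(225,207),(390,206),(379,427),(232,427)],180,0,3,0,0),box(.05,.038),.082))
i=look('w7')
cv2.imwrite('pics/c7.png',cv2.resize(i[0:250,180:400],None,fx=2.4,fy=2.4))
delta(.4268,-.1494,.039,-.205)
```

```text
brass (array([0.601 , 0.2225, 0.1117]), 'resid mm', array([-0.3, -0.6, -0.4,  0.4,  0.4,  0.7,  0.3, -0.5]))
vee (array([0.5998, 0.2213, 0.1092]), 'resid mm', array([ 0. , -0.1,  0.4, -0.1, -0.2,  1.2, -0.2, -1. ]))
t 29.45 tcp [ 0.4142 -0.2028  0.197 ] toolyaw -0.1992 q6 -0.33 tilt z [-0.001  0.001 -1.   ]
d tool [0.0547 0.0019 0.158 ]
rz 0.0058 (then shift recomputed in new axes) q6 after ~ -/+
```

View pics/c7.png

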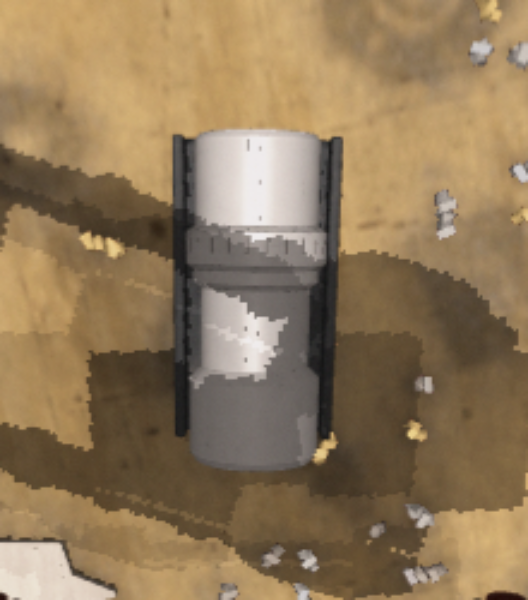

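The crop shows the chuck with its ends near (259,135) and (253,465), narrowing just past the middle. The cradle walls are clear on both sides.

Run:
```python
from h import *
C=wcam('w7')
e=back(C,crop([(259,139),(253.5,459)],180,0,2.4,0,0),.0455);d=e[0]-e[1]
m=e.mean(0);a=np.arctan2(-d[0],d[1]);print('chuck',m,np.linalg.norm(d),a)
delta(m[0],m[1],.039,a)
```

```text
chuck [ 0.42699586 -0.15142669  0.0455    ] 0.10661248744111698 -0.2148930435681793
t 29.45 tcp [ 0.4142 -0.2028  0.197 ] toolyaw -0.1992 q6 -0.33 tilt z [-0.001  0.001 -1.   ]
d tool [0.0528 0.0025 0.158 ]
rz 0.0157 (then shift recomputed in new axes) q6 after ~ -/+
```

Emit:
{"name": "advance", "arguments": {"ticks": {"deltas":[[0.088, 0.027, 0.001, 0.02, 0, 0, 0.012], [0.088, 0.025, 0.001, 0.035, 0, 0, 0], [0.088, 0, 0, 0.035, 0, 0, 0], [0.088, 0, 0, 0.03, 0, 0, 0], [0.088, 0, 0, 0.02, 0, 0, 0], [0.088, 0, 0, 0.01, 0, 0, 0], [0.088, 0, 0, 0.004, 0, 0, 0], [0.088, 0, 0, 0, 0, 0, 0], [0.088, 0, 0, 0, 0, 0, 0]]}}}

```text
time_s: 30.35
tcp_pos: [0.4283, -0.1535, 0.0451]
tool_rot: [0.778, 0.629, 0.001, 0.001]
ft_force: [0.3, 0.1, 0.7]
gripper_width: 0.0877
finger_force: 0.0
```

```bash
python3 -c "
from h import *
delta(.427,-.1510,.039,-.21)"
```

```text
t 30.35 tcp [ 0.4283 -0.1535  0.0451] toolyaw -0.2108 q6 -0.208 tilt z [ 0.002 -0.001 -1.   ]
d tool [ 0.0022 -0.0018  0.0061]
rz -0.0008 (then shift recomputed in new axes) q6 after ~ -/+
```

Emit:
{"name": "advance", "arguments": {"ticks": {"deltas":[[0.088, 0.002, -0.001, 0.003, 0, 0, 0], [0.088, 0, 0, 0.001, 0, 0, 0], [0.088, 0, 0, 0, 0, 0, 0], [0.088, 0, 0, 0, 0, 0, 0]]}}}

```text
time_s: 30.75
tcp_pos: [0.4271, -0.1513, 0.0399]
tool_rot: [0.778, 0.629, 0.0, 0.0]
ft_force: [-0.8, 0.4, -0.1]
gripper_width: 0.0875
finger_force: 0.0
```

```bash
python3 -c "
from h import *
delta(.427,-.1510,.039,-.21)"
```

```text
t 30.75 tcp [ 0.4271 -0.1513  0.0399] toolyaw -0.211 q6 -0.204 tilt z [ 0. -0. -1.]
d tool [ 0.0002 -0.0001  0.0009]
rz -0.001 (then shift recomputed in new axes) q6 after ~ -/+
```

Emit:
{"name": "advance", "arguments": {"ticks": {"deltas":[[0.03, 0, 0, 0.001, 0, 0, 0], [0.03, 0, 0, 0, 0, 0, 0], [0.03, 0, 0, 0, 0, 0, 0], [0.03, 0, 0, 0, 0, 0, 0], [0.03, 0, 0, 0, 0, 0, 0], [0.03, 0, 0, 0, 0, 0, 0], [0.03, 0, 0, 0, 0, 0, 0], [0.03, 0, 0, 0, 0, 0, 0], [0.03, 0, 0, 0, 0, 0, 0]]}, "squeeze": 45}}

```text
time_s: 31.65
tcp_pos: [0.4271, -0.1512, 0.0387]
tool_rot: [0.778, 0.629, 0.0, 0.0]
ft_force: [-0.3, 0.0, -0.6]
gripper_width: 0.0462
finger_force: 45.0
```

Emit:
{"name": "advance", "arguments": {"ticks": {"deltas":[[0.03, 0, 0, -0.01, 0, 0, 0], [0.03, 0, 0, -0.01, 0, 0, 0], [0.03, 0, 0, 0, 0, 0, 0], [0.03, 0, 0, 0, 0, 0, 0]]}, "squeeze": 55}}

```text
time_s: 32.05
tcp_pos: [0.427, -0.1512, 0.0588]
tool_rot: [0.778, 0.629, 0.0, 0.0]
ft_force: [-0.3, -0.9, -7.7]
gripper_width: 0.0458
finger_force: 55.0
```

Emit:
{"name": "advance", "arguments": {"ticks": {"deltas":[[0.03, 0, 0, -0.02, 0, 0, 0], [0.03, 0, 0, -0.03, 0, 0, 0], [0.03, 0, 0, -0.03, 0, 0, 0], [0.03, 0, 0, -0.02, 0, 0, -0.08], [0.03, 0, 0, -0.01, 0, 0, -0.1], [0.03, 0, 0, 0, 0, 0, -0.1], [0.03, 0, 0, 0, 0, 0, -0.041], [0.03, 0, 0, 0, 0, 0, 0]]}, "squeeze": 55}}

```text
time_s: 32.85
tcp_pos: [0.4268, -0.1511, 0.1681]
tool_rot: [0.667, 0.745, -0.0, -0.001]
ft_force: [0.9, -0.7, -6.1]
gripper_width: 0.046
finger_force: 55.0
```

Emit:
{"name": "advance", "arguments": {"ticks": {"deltas":[[0.03, 0.015, 0.009, 0, 0, 0, 0], [0.03, 0.03, 0.018, 0, 0, 0, 0], [0.03, 0.036, 0.022, 0, 0, 0, 0], [0.03, 0.036, 0.022, 0, 0, 0, 0], [0.03, 0.036, 0.022, 0, 0, 0, 0], [0.03, 0.036, 0.022, 0, 0, 0, 0], [0.03, 0.036, 0.022, 0, 0, 0, 0], [0.03, 0.036, 0.022, 0, 0, 0, 0], [0.03, 0.036, 0.022, 0, 0, 0, 0], [0.03, 0.03, 0.018, 0, 0, 0, 0], [0.03, 0.018, 0.01, 0, 0, 0, 0], [0.03, 0, 0, 0, 0, 0, 0]]}, "squeeze": 55}}

```text
time_s: 34.05
tcp_pos: [0.5969, 0.2175, 0.1667]
tool_rot: [0.666, 0.746, -0.001, -0.001]
ft_force: [-0.3, -0.5, -8.6]
gripper_width: 0.046
finger_force: 55.0
```

Emit:
{"name": "advance", "arguments": {"ticks": {"deltas":[[0.03, 0, 0, 0, 0, 0, 0], [0.03, 0, 0, 0, 0, 0, 0]]}, "squeeze": 55}}

```text
time_s: 34.25
tcp_pos: [0.5967, 0.2138, 0.1683]
tool_rot: [0.668, 0.744, -0.001, -0.0]
ft_force: [-1.2, 0.0, -7.5]
gripper_width: 0.0462
finger_force: 55.0
```

```bash
python3 -c "
from h import *
delta(.5998,.2213,.090,.11)"
```

```text
t 34.25 tcp [0.5967 0.2138 0.1683] toolyaw 0.1087 q6 0.182 tilt z [-0.001 -0.001 -1.   ]
d tool [0.0072 0.004  0.0783]
rz -0.0013 (then shift recomputed in new axes) q6 after ~ -/+
```

Emit:
{"name": "advance", "arguments": {"ticks": {"deltas":[[0.03, 0.004, 0.002, 0.015, 0, 0, 0], [0.03, 0.003, 0.002, 0.02, 0, 0, 0], [0.03, 0, 0, 0.015, 0, 0, 0], [0.03, 0, 0, 0.01, 0, 0, 0], [0.03, 0, 0, 0.005, 0, 0, 0], [0.03, 0, 0, 0, 0, 0, 0], [0.03, 0, 0, 0, 0, 0, 0], [0.03, 0, 0, 0, 0, 0, 0]]}, "squeeze": 55}}

```text
time_s: 35.05
tcp_pos: [0.6007, 0.2222, 0.1051]
tool_rot: [0.667, 0.745, 0.001, 0.001]
ft_force: [-1.2, -0.0, -7.1]
gripper_width: 0.0464
finger_force: 55.0
```

```bash
python3 -c "
from h import *
delta(.5998,.2213,.090,.11)
cv2.imwrite('pics/s2.png',cv2.resize(imaging.grab_frame('side')[230:330,150:310,::-1],None,fx=4,fy=4))"
```

```text
t 35.05 tcp [0.6007 0.2222 0.1051] toolyaw 0.1099 q6 0.191 tilt z [ 0.002  0.001 -1.   ]
d tool [-0.0008 -0.001   0.0151]
rz -0.0001 (then shift recomputed in new axes) q6 after ~ -/+
```

View pics/s2.png

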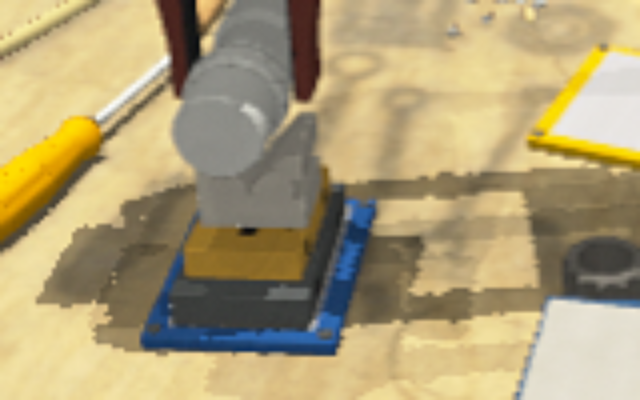

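The side view shows the chuck (centre ~(222,135)) above the groove and aligned with it. I'll lower it.

Emit:
{"name": "advance", "arguments": {"ticks": {"deltas":[[0.03, 0, 0, 0.005, 0, 0, 0], [0.03, 0, 0, 0.003, 0, 0, 0], [0.03, 0, 0, 0.002, 0, 0, 0], [0.03, 0, 0, 0.001, 0, 0, 0], [0.03, 0, 0, 0, 0, 0, 0], [0.03, 0, 0, 0, 0, 0, 0]]}, "squeeze": 55}}

```text
time_s: 35.7
tcp_pos: [0.6002, 0.2221, 0.0928]
tool_rot: [0.667, 0.745, 0.0, 0.0]
ft_force: [0.5, 0.6, -6.8]
gripper_width: 0.046
finger_force: 55.0
```

Emit:
{"name": "advance", "arguments": {"ticks": {"deltas":[[0.03, 0, 0, 0.001, 0, 0, 0], [0.03, 0, 0, 0.001, 0, 0, 0], [0.03, 0, 0, 0, 0, 0, 0], [0.03, 0, 0, 0, 0, 0, 0]]}, "squeeze": 55}}

```text
time_s: 36.1
tcp_pos: [0.6003, 0.2221, 0.0913]
tool_rot: [0.667, 0.745, 0.0, 0.0]
ft_force: [-1.4, 0.0, -4.3]
gripper_width: 0.0462
finger_force: 55.0
```

Emit:
{"name": "advance", "arguments": {"ticks": {"deltas":[[0.03, 0, 0, 0.001, 0, 0, 0], [0.03, 0, 0, 0, 0, 0, 0], [0.03, 0, 0, 0, 0, 0, 0]]}, "squeeze": 20}}

```text
time_s: 36.4
tcp_pos: [0.6004, 0.2221, 0.0909]
tool_rot: [0.667, 0.745, 0.001, 0.0]
ft_force: [-2.4, -1.6, 2.2]
gripper_width: 0.0468
finger_force: 20.0
```

Seated. I'll open, then retreat straight up.

Emit:
{"name": "advance", "arguments": {"ticks": {"deltas":[[0.06, 0, 0, 0, 0, 0, 0], [0.06, 0, 0, 0, 0, 0, 0], [0.088, 0, 0, 0, 0, 0, 0], [0.088, 0, 0, 0, 0, 0, 0], [0.088, 0, 0, 0, 0, 0, 0], [0.088, 0, 0, 0, 0, 0, 0], [0.088, 0, 0, -0.02, 0, 0, 0], [0.088, 0, 0, -0.04, 0, 0, 0], [0.088, 0, 0, -0.05, 0, 0, 0], [0.088, -0.05, 0, -0.02, 0, 0, 0], [0.088, -0.05, 0, 0, 0, 0, 0], [0.088, 0, 0, 0, 0, 0, 0]]}, "squeeze": 20}}

```text
time_s: 37.6
tcp_pos: [0.6118, 0.121, 0.2199]
tool_rot: [0.669, 0.743, 0.0, 0.002]
ft_force: [-0.0, 0.2, 0.1]
gripper_width: 0.088
finger_force: 0.0
```

Run:
```python
from h import *
i=look('w8'); j=imaging.grab_frame('side')[230:330,150:310,::-1]
o=np.hstack([cv2.resize(i[0:200,200:360],(400,500)),cv2.resize(np.ascontiguousarray(j),(400,250)).repeat(1,0) if 0 else cv2.copyMakeBorder(cv2.resize(np.ascontiguousarray(j),(400,250)),0,250,0,0,cv2.BORDER_CONSTANT)])
cv2.imwrite('pics/c8.png',o); print(readout.observe()['tcp_pos'])
```

```text
[0.61081348 0.12532774 0.21826477]
```

View pics/c8.png

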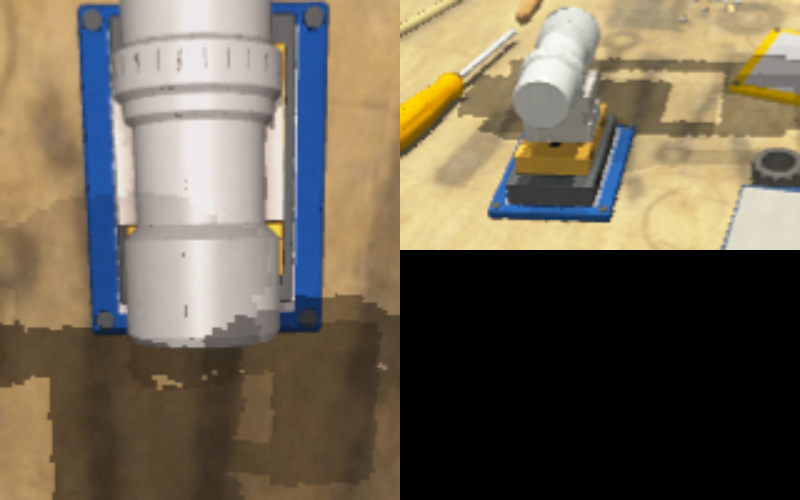

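The chuck lies in the groove, with its near end at about (204,337) and its flange centred at (198,70). A quick numeric check comes next.

Run:
```python
from h import *
C=wcam('w8'); e=back(C,crop([(204,333),(198,70)],200,0,2.5,0,0),.097);d=e[1]-e[0];d/=np.linalg.norm(d)
print(e,np.arctan2(-d[0],d[1]),'mid',e[0]+.0535*d, 'vee .5998 .2213 yaw .11')
```

```text
[[0.6055302  0.17196531 0.097     ]
 [0.59654202 0.24295212 0.097     ]] 0.1259474159298338 mid [0.59880981 0.22504154 0.097     ] vee .5998 .2213 yaw .11
```

```bash
python3 -c "
from plant import arm, imaging, readout
print(arm.hand_in())"
```

```text
the job is handed in; nothing more can be done
None
```

The job is handed in at about 38 s. The black block, brass block, vee block and chuck are stacked on the blue plate, each measured within about 4 mm and 0.02 rad of the one below; I never went near the red block or the nut. The judge's verdict was not shown.

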